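Pin the casting-plate fixture and gauge its gap with a tapered feeler blade

ROBOT

A 7-joint arm with a two-finger parallel gripper is mounted at the origin on a cart in front of the work surface, level with it; the furniture and walls round the work are solid. World frame = base frame: x ahead of the robot, y to its left, z up, the work surface at z = 0. Lengths are in mm, angles in rad, forces in N, time in s.
With the tool pointing down it reaches from about 400 to 925 mm from the base axis. Payload 5.6 kg.
Tool frame: the origin (TCP) lies at the very end of the fingers, on their centre line; the grasp point (between the pads) lies 19 mm behind it; z points along the fingers, y is the line along which they close (so a half turn about z gives the same grasp; the last joint's range is limited). The gripper opens to 85 mm and grips with 20 to 120 N. Pads are 22 mm wide; open, the fingers measure 114 mm over their backs; the gripper's body (76 mm by 85 mm) begins 54 mm behind the grasp point. The pads swing forward as they close: fully open they stand 13 mm farther back than shut.
Start: joints at [-1.233, 0.468, -0.012, 1.603, 0.006, 1.071, -0.056], TCP at [241.621, 603.43, 231.29] pointing down, gripper open.
Joint ranges: [-2.53, 2.53], [-0.31, 2.02], [-1.57, 1.55], [0.28, 2.44], [-1.29, 4.43], [0.15, 1.84], [-2.92, 2.92]. Speed limits (rad/s): [2.57, 2.57, 3.14, 3.14, 3.14, 3.14, 3.14].

INTERFACE

Orientations are given as a 3x3 rotation matrix whose columns are the frame's x, y, z axes.
In Python, from workcell import manip, hand, kin, capture, regions_of, tip_of gives the robot as it stands. Calls block until the motion is done:
- manip.reach(position, orientation): joint-space move of the TCP to a pose.
- manip.servo_line(position, attitude=None, max_speed=150): straight line of the TCP; attitude=None keeps the orientation; max_speed is the mean speed in mm/s.
- manip.move_joints(angles): joint-space move.
- hand.grip(opening, grasp_force=None): finger opening in mm; grasp_force is the grip in N (None keeps the last); returns when the fingers have stopped.
- manip.wait(seconds).
- kin.inverse_kinematics(position, orientation): joint angles nearest the present ones, or None.
- capture(name): name is "scene" or "top"; returns a dict with "pixels" (480x640x3 uint8, red, green, blue), "fx", "fy", "cx", "cy" (pixels), "T" (4x4, takes a point from camera to world coordinates). Camera axes: x right, y up, looking along -z (the intrinsics and any distortion apply to the point x, -y, -z); pixel columns grow to the right and rows downward; lengths in mm; the calibration is good to about 2 mm. A picture is of the moment at which its call begins. There is no depth.
A pose or a line that the arm cannot do raises manip.Unreachable and nothing moves.
- manip.hand_in(): hands the job in; it is judged then, once.
Trained networks look in the newest picture that a camera, given by its name, has taken for a name from the list of things; names that differ only in an ending like _2 or _b are one class to them, and where a whole thing is asked for, a point or a joint stands for the part that bears it (a point fixed in the world has none). Each returns a list of dicts, best first, with "conf" (0 to 1); they miss things now and then, are a little off and sometimes report something else, mostly with a low value. They report only what shows in the picture. A call takes as long as a camera call.
- regions_of(query, camera): "mask" (480x640 bool, what is visible of it).
- tip_of(query, camera): "at" ([x, y, z] in mm, in the coordinates of the camera as it stood for that picture, good to about 4 mm: a listed point, or the origin of a listed thing).
Readings, each from a call of its own:
- manip.read_time(): time.
- manip.read_joints(): joint angles.
- manip.read_joint_vel(): joint speeds.
- manip.read_joint_torque(): joint torques, N m.
- manip.read_tcp_pos(): TCP position.
- manip.read_ee_rot(): TCP orientation.
- manip.read_contact_force(): force on the tool from outside, world axes, zero at the start.
- manip.read_ft_torque(): the same for the moment, N m.
- manip.read_opening(): finger opening in mm.
- manip.read_gripper_force(): force on a finger pad.
Only numpy, scipy, OpenCV 4.12 (cv2) and the standard library are available. Lean on these libraries where they do the work, as an engineer would, in place of code of your own. Each camera call takes 0.05 s, during which the arm holds its last target. There are 200 camera calls.

TASK

Take the locking pin out of the tool block, push it fully home through the eyelet in the sliding jaw's foot and let it go there; the pin stops the jaw from giving way. Then take the tapered feeler blade from the block and slide it straight down into the gap between the jaw and the back plate until it drags snugly on both, without forcing it, and finish while still holding its handle with the blade upright and snug at that depth. Leave the cups, the roll, the marker and the tweezers where they are.

Things in the scene. Friction and masses are not known exactly. Their poses are not given: they have to be found in the camera images.
- fixture: fixed gap fixture: grey base plate 110 x 80 x 20 mm (x, y, z of its own frame), origin at the centre of its underside, z up. Along its x axis come first the steel foot of the sliding jaw with its eyelet (its axis at x = -30 mm), then the upright jaw plate (x = 12 to 22 mm), then the gap, then the upright back plate. Plates are 50 mm wide along y and stand from z = 20.5 mm to the throat at z = 67 mm, above which thin lips flare outwards at 40 degrees to z = 78 mm
- eyelet (a point): centre of the mouth of the eyelet, a 9 mm round hole with a 2 mm chamfer, on top of the jaw's 8 mm thick foot, 28.5 mm above the worktop; a 9 mm blind hole in the base lies straight below, 24.5 mm deep in all from this point. Axes like the fixture's
- gap_mouth (a point): middle of the gap's throat (67 mm above the worktop), where the parallel part of the gap begins below the flared lips. The gap runs along the fixture's y axis; it is 3.8 to 4.6 mm wide (differs from start to start; it opens by 1 to 2 mm more by the play of the pin) and 46 mm deep down to the base; the flared mouth above is about 20 mm wide at its top. Axes like the fixture's
- jaw (a joint): slide of the jaw away from the back plate in m (0 = closed against its stop, as at the start; up to 0.02). It moves with about 1 N unless the pin is in, so without the pin the blade just pushes it open
- back_plate: fixed upright aluminium back plate, 12 x 50 mm, on the far side of the gap; the origin is at worktop height on its face towards the gap, the x axis points away from the gap
- tool_block: fixed grey plastic block 50 x 100 x 70 mm (x, y, z of its own frame), origin at the centre of its underside; the pin hangs in its round hole at y = -29 mm, the blade in its slot at y = +29 mm
- pin_head (a point): centre of the locking pin's head, a black upright cylinder of 14 mm diameter and 40 mm height, which is the part to grip. Below it a steel collar (16 mm diameter, 3 mm thick, its underside 23 mm below this point) and a steel shank of 8 mm diameter with a pointed foot; the shank's end lies 45 mm below this point. 40 g. The collar rests on the tool block at the start, and on the jaw's foot when the pin is home
- pin_tip (a point): lower end of the pin's shank, on its axis; z up along the pin
- blade_handle (a point): centre of the feeler blade's black handle, 14 mm (own x) x 22 mm (own y) x 44 mm high, which is the part to grip. Below it a steel guard 22 x 28 x 4 mm (underside 26 mm below this point, resting on the block at the start), then the steel blade, 62 mm long, 18 mm wide along y; its end lies 88 mm below this point. The blade is springy at the guard: its end gives about 1 mm sideways (along own x) for each 0.3 N, so it settles between the plates by itself. 60 g
- blade_tip (a point): middle of the blade's lower end; z up along the blade, x across its thickness. The blade is 3 mm thick here and gains 1 mm every 10 mm upward (9.2 mm at the guard), so it drags snugly where its thickness fills the gap, with its end about 20 to 38 mm below the throat; a downward push of some 6 to 10 N seats it and the drag rises within a few mm
- pin: the locking pin as a whole; origin at the lower end of its shank
- blade: the feeler blade as a whole; origin at its lower end
- cup_a_mid (a point): small white open cup 47 mm across, 39 mm high: bystander (centre)
- cup_b_mid (a point): small white open cup 51 mm across, 39 mm high: bystander (centre)
- roll_mid (a point): white label roll 60 mm across, 50 mm high: bystander (centre)
- marker_mid (a point): marker pen 134 mm long lying at the front edge: bystander (centre)
- tweezer_mid (a point): tweezers 126 mm long lying at the front edge: bystander (centre)

How it is judged (in metres and radians):
On the way, in this order (a step that is already met when the one before it is completed fails the run):
1. the pin is home in the eyelet and let go (z of pin_tip in the frame of fixture below 0.011 m and horizontal distance between pin_tip and eyelet below 0.003 m and angle between pin_tip's own z axis and vertical below 0.15 rad and contact force between the fingers and pin below 0.1 N), for 0.2 s.
2. with the pin home, the blade's end has entered the gap between jaw and back plate (z of pin_tip in the frame of fixture below 0.011 m and horizontal distance between pin_tip and eyelet below 0.003 m and angle between pin_tip's own z axis and vertical below 0.15 rad and x of blade_tip in the frame of fixture between 0.015 and 0.034 m and y of blade_tip in the frame of fixture between -0.018 and 0.018 m and z of blade_tip in the frame of fixture below 0.064 m), for 0.05 s.
At the end, for the whole second after the job is handed in: Pin home (end within 3 mm of the eyelet's axis, under 11 mm high, upright), untouched; jaw open under 4 mm. Blade in fingers, at rest, upright to 0.12 rad, square to 0.2 rad, end 7 mm or more below the throat and 3.5 mm clear of the base, bearing on jaw and back plate with 1.5 to 35 N (all of step 1 and x of blade_tip in the frame of fixture between 0.015 and 0.034 m and y of blade_tip in the frame of fixture between -0.018 and 0.018 m and z of blade_tip in the frame of fixture between 0.0235 and 0.06 m and angle between blade_tip's own z axis and vertical below 0.12 rad and angle between the x axis of blade_tip and the x axis of fixture, either way round below 0.2 rad and value of joint jaw below 0.004 m and contact force between blade and fixture between 1.5 and 35 N and contact force between blade and back_plate above 1.5 N and contact force between the fingers and blade above 1 N and linear speed of blade below 0.01 m/s); the arm keeps its last pose, push and grip.
It fails at once if the blade is forced into the gap (over 60 N on the jaw) (contact force between blade and fixture above 60 N).
It fails at once if a bystander is shifted by more than 20 mm (distance of any of cup_a_mid, cup_b_mid, roll_mid, marker_mid, tweezer_mid from where it was at the start of the episode above 0.02 m).
It also fails if it takes over 58 s, if anything falls off the work surface, if the arm or the gripper's body presses on something with over 40 N, if the wrist force passes 120 N, or if a joint passes its speed limit or range.

## Working session

There is one attempt and no reset: what is moved stays moved. The work goes in short steps, each a Python script; the robot and the scene stay as the last script left them, time stands still between calls to the robot, and variables do not carry over. Pictures are saved under pics/ and viewed, at most 10 in all, crops included, and the job is handed in when it is done.

```bash
ls; mkdir -p pics; cat > h.py <<'E'
import numpy as np, cv2
from workcell import manip, hand, kin, capture, regions_of, tip_of
def w(c,p): return (c["T"]@np.r_[p,1])[:3]
def proj(c,P):
    q=np.linalg.inv(c["T"])@np.r_[P,1]; return np.array([c["cx"]+c["fx"]*q[0]/-q[2], c["cy"]+c["fy"]*-q[1]/-q[2]])
def ray(c,u,v):
    d=c["T"][:3,:3]@np.array([(u-c["cx"])/c["fx"],-(v-c["cy"])/c["fy"],-1]); return c["T"][:3,3],d
def atz(c,u,v,z):
    o,d=ray(c,u,v); return o+d*(z-o[2])/d[2]
def save(c,n): cv2.imwrite(f"pics/{n}.png",c["pixels"][:,:,::-1])
E
python3 - <<'E'
from h import *
np.set_printoptions(precision=1,suppress=True)
for n in("scene","top"):
    c=capture(n); save(c,n+"0"); print(n,{k:c[k] for k in c if k!="pixels"})
    for q in("fixture","eyelet","gap_mouth","back_plate","tool_block","pin_head","pin_tip","blade_handle","blade_tip","cup_a_mid","roll_mid","marker_mid","tweezer_mid"):
        print(q,[(round(d["conf"],2),w(c,d["at"])) for d in tip_of(q,n)[:3]])
print(manip.read_time(),manip.read_ee_rot(),manip.read_contact_force())
E
```

```text
pics
scene {'fx': 478.14299152091587, 'fy': 478.14299152091587, 'cx': 306.95633773917825, 'cy': 234.5302815501538, 'T': array([[   0.7,    0.5,   -0.5,  118.3],
       [  -0.7,    0.5,   -0.5, -347.9],
       [  -0. ,    0.7,    0.7,  698.8],
       [   0. ,    0. ,    0. ,    1. ]])}
fixture [(0.76, array([532.3, -32. ,  -2. ]))]
eyelet [(0.69, array([502. , -31.6,  30. ])), (0.56, array([394.6, -57.6,   3.4]))]
gap_mouth [(0.82, array([556.4, -42.2,  65.2])), (0.47, array([565.7, 149.9,   6.7]))]
back_plate [(0.85, array([558.3, -40.8,   3.2])), (0.2, array([566.6, 125.4,  48.8]))]
tool_block [(0.7, array([563. , 151.8,   6. ]))]
pin_head [(0.63, array([571.4, 123.8,  99.2]))]
pin_tip [(0.61, array([569.5, 124.3,  48. ]))]
blade_handle [(0.9, array([557.6, 176.2,  96.6]))]
blade_tip []
cup_a_mid [(0.58, array([397.3, 194.4,   4.4])), (0.56, array([676.6, 220.5,  19.4])), (0.43, array([570.5, 123.1,  48. ]))]
roll_mid []
marker_mid [(0.77, array([397.9, 189.5,   2.6]))]
tweezer_mid [(0.67, array([395.2, -56.3,   2.5])), (0.18, array([531.6, -33.8,  -4.1]))]
top {'fx': 450.2416472263
[... 282 characters left out ...]

eyelet [(0.56, array([499. , -27.2,  33.9]))]
gap_mouth [(0.58, array([551.1, -41.4,  66.5]))]
back_plate [(0.51, array([553.5, -39.8,   2.2]))]
tool_block [(0.77, array([560.9, 153.2,  -1.2]))]
pin_head [(0.64, array([498.4, -29.1,  32.8])), (0.43, array([562. , 126.9,  90. ]))]
pin_tip [(0.54, array([570.6, 126.5,  51. ]))]
blade_handle [(0.62, array([564.5, 181.4,  96.1])), (0.22, array([393.9, 191.4,   5.7]))]
blade_tip []
cup_a_mid [(0.67, array([678. , 220. ,  19.6]))]
roll_mid [(0.6, array([680.9,  93. ,  24. ]))]
marker_mid [(0.7, array([392.7, 195.1,   6.4]))]
tweezer_mid [(0.64, array([389.1, -59.1,   4.7]))]
1.4 [[-0.9  0.4  0. ]
 [ 0.4  0.9 -0. ]
 [-0.  -0.  -1. ]] [0.1 0.3 0.4]
```

```bash
python3 - <<'E'
import cv2
for n in("scene0","top0"):
    im=cv2.imread(f"pics/{n}.png")
    cv2.imwrite(f"pics/{n}_.png",im)
im=cv2.imread("pics/top0.png")
E
```

```text
(no output)
```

View pics/top0.png

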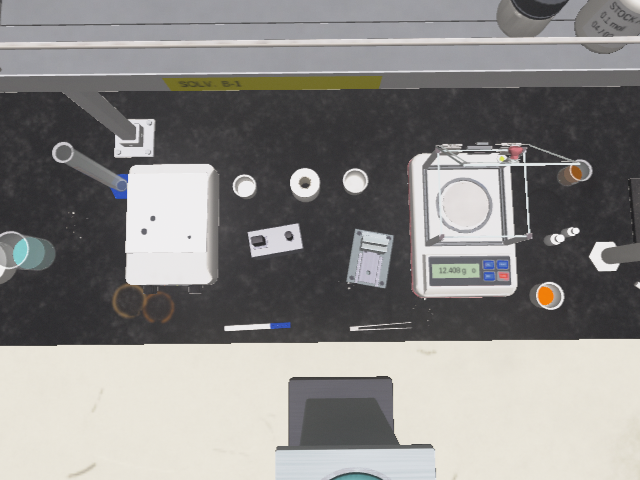

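View pics/scene0.png

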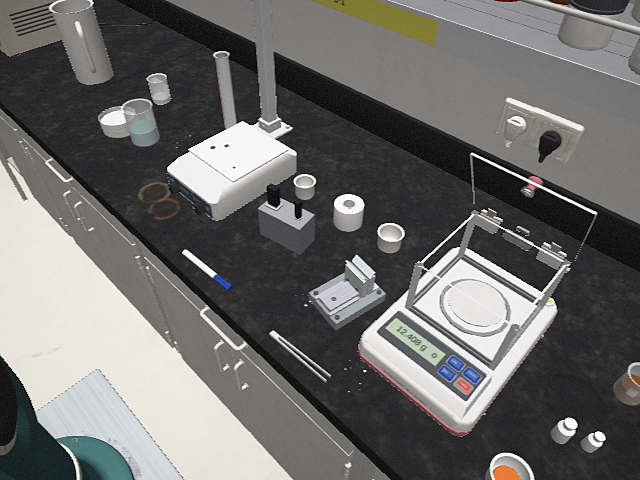

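```bash
cat >> h.py <<'E'
from scipy.optimize import minimize
def boxpts(x0,x1,y0,y1,z0,z1): return np.array([[x,y,z] for x in(x0,x1) for y in(y0,y1) for z in(z0,z1)],float)
def sil(c,p,boxes,S=4):
    m=np.zeros((480*S,640*S),np.uint8); a=p[2]; R=np.array([[np.cos(a),-np.sin(a),0],[np.sin(a),np.cos(a),0],[0,0,1]])
    for b in boxes:
        q=np.array([proj(c,R@v+[p[0],p[1],0]) for v in b])
        cv2.fillConvexPoly(m,cv2.convexHull(np.round((q+.5)*S).astype(np.int32)),1)
    return m
FIX=[boxpts(-55,55,-40,40,0,20),boxpts(12,38.5,-25,25,20,67),boxpts(3,47,-25,25,77,78)[:0] if 0 else boxpts(12,38,-25,25,20,72)]
BLK=[boxpts(-25,25,-50,50,0,70)]
def fit(pairs,boxes,p0):
    def f(p):
        s=0
        for c,m in pairs:
            a=sil(c,p,boxes); b=cv2.resize(m.astype(np.uint8),None,fx=4,fy=4,interpolation=0)
            s+=1-(a&b).sum()/(a|b).sum()
        return s
    r=minimize(f,p0,method="Nelder-Mead",options=dict(initial_simplex=[p0]+[np.add(p0,d) for d in([6,0,0],[0,6,0],[0,0,.1])],maxfev=120))
    return r.x,r.fun
E
python3 - <<'E'
from h import *
np.set_printoptions(precision=2,suppress=True)
C={n:capture(n) for n in("scene","top")}
import pickle; pickle.dump(C,open("C0.pkl","wb"))
M={}
for q in("fixture","tool_block","pin_head","blade_handle","eyelet"):
    for n in C:
        r=regions_of(q,n)
        if r:
            M[q,n]=r[0]["mask"]; ys,xs=np.where(M[q,n]); print(q,n,round(r[0]["conf"],2),xs.min(),xs.max(),ys.min(),ys.max(),len(xs))
pickle.dump(M,open("M0.pkl","wb"))
for q,B,p0 in(("fixture",FIX,[531,-36,-.15]),("tool_block",BLK,[562,152,.1])):
    for ns in(["scene"],["top"],["scene","top"]):
        print(q,ns,fit([(C[n],M[q,n]) for n in ns if (q,n) in M],B,p0))
def crop(n,x,y,wd=64,h=48,s=6): return cv2.resize(C[n]["pixels"][y:y+h,x:x+wd,::-1],None,fx=s,fy=s,interpolation=cv2.INTER_CUBIC)
cv2.imwrite("pics/z0.png",np.vstack([np.hstack([crop("top",244,214),crop("top",338,226,s=6,wd=64)]),np.hstack([crop("scene",256,178,80,60,6)[:, :480][:288,:384],crop("scene",316,256,64,48)])]))
E
```

```text
fixture scene 0.94 308 384 261 329 2648
fixture top 0.83 346 392 229 287 1750
tool_block scene 0.71 259 314 200 252 1918
tool_block top 0.77 247 302 224 259 1325
pin_head scene 0.44 294 301 199 219 159
blade_handle scene 0.77 266 281 185 209 288
blade_handle top 0.58 251 267 236 248 177
eyelet scene 0.7 318 367 261 311 1193
eyelet top 0.65 359 386 243 282 673
fixture ['scene'] (array([529.11, -35.46,  -0.19]), np.float64(0.15108087923621905))
fixture ['top'] (array([529.33, -35.93,  -0.18]), np.float64(0.19215265493141553))
fixture ['scene', 'top'] (array([529.01, -35.59,  -0.18]), np.float64(0.3446968488387494))
tool_block ['scene'] (array([562.99, 153.46,   0.16]), np.float64(0.17688336828520734))
tool_block ['top'] (array([562.69, 153.94,   0.16]), np.float64(0.18124182747553197))
tool_block ['scene', 'top'] (array([562.51, 153.66,   0.16]), np.float64(0.36001656672689575))
```

View pics/z0.png

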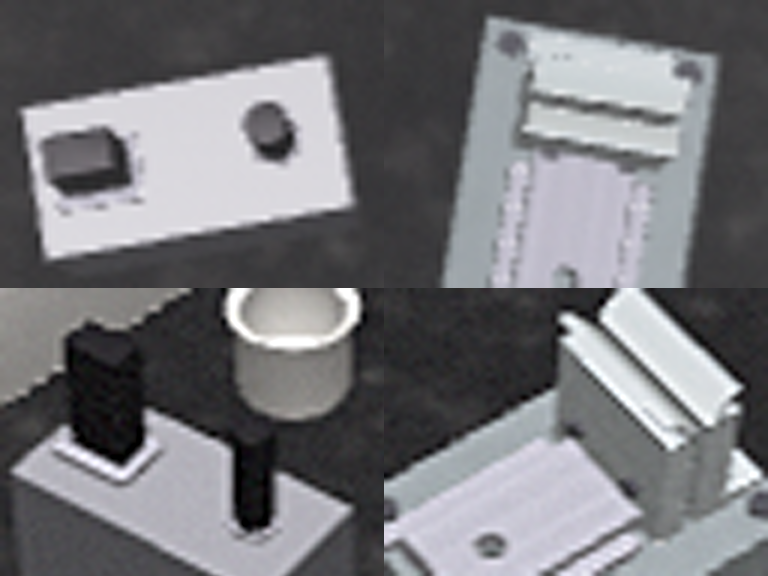

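```bash
cat >> h.py <<'E'
FX,BK=(529.0,-35.6,-.18),(562.6,153.7,.16)
def loc(f,x,y): c,s=np.cos(f[2]),np.sin(f[2]); return np.array([f[0]+c*x-s*y,f[1]+s*x+c*y])
def down(t): c,s=np.cos(t),np.sin(t); return np.array([[-s,c,0],[c,s,0],[0,0,-1.]])
def st(*a): print(*a,"t",round(manip.read_time(),2),"p",np.round(manip.read_tcp_pos(),1),"F",np.round(manip.read_contact_force(),1),"o",round(manip.read_opening(),1),flush=True)
np.set_printoptions(precision=2,suppress=True)
PI=np.pi
E
python3 - <<'E'
from h import *
P=loc(BK,0,-29); R=down(PI/2+BK[2])
hand.grip(34); st()
manip.servo_line(np.r_[P,200],R,300); st()
manip.servo_line(np.r_[P,130],R,150)
for n in("scene","top"):
    c=capture(n); save(c,n+"1")
    for q in("pin_head",): print(n,[(round(d["conf"],2),w(c,d["at"])) for d in tip_of(q,n)[:2]])
st(manip.read_joints())
c=cv2.imread("pics/scene1.png")[120:270,210:370]; cv2.imwrite("pics/z1.png",cv2.resize(c,None,fx=4,fy=4,interpolation=2))
E
```

```text
t 2.55 p [241.6 603.5 231.3] F [-0.  -0.3 -0.2] o 34.3
t 4.63 p [566.7 126.2 200.1] F [-0.6 -0.3  0.3] o 34.3
scene [(0.72, array([570.55, 125.67,  97.16]))]
top []
[-0.34  0.47  0.09  1.86 -0.06  0.81  1.5 ] t 5.45 p [568.  125.3 131.2] F [0.1 0.4 0.7] o 33.9
```

View pics/z1.png

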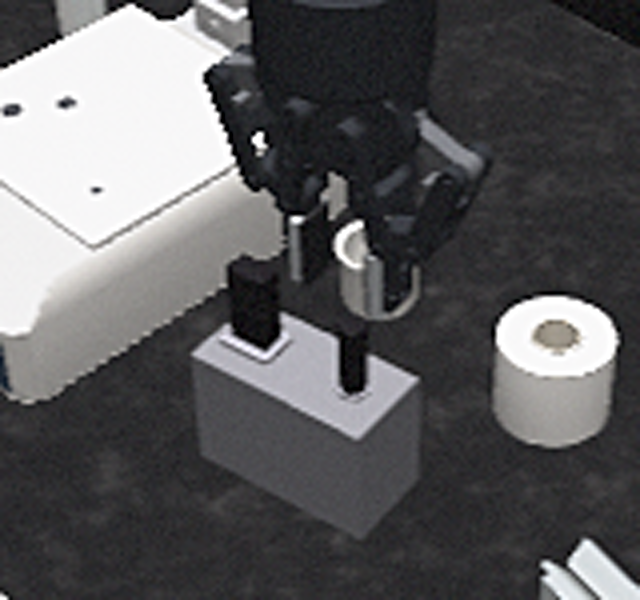

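```bash
python3 - <<'E'
from h import *
P=loc(BK,0,-29)
manip.servo_line(np.r_[P,77],None,120); st()
hand.grip(0,50); st("grip",manip.read_gripper_force())
manip.servo_line(np.r_[P,165],None,150); st()
E=loc(FX,-30,0); R=down(PI/2+FX[2])
manip.servo_line(np.r_[E,120],R,200); manip.wait(.2); st()
for n in("scene","top"):
    c=capture(n); save(c,n+"2"); 
    import pickle; pickle.dump(c,open(n+"2.pkl","wb"))
    for q in("pin_head","pin_tip","eyelet"): print(n,q,[(round(d["conf"],2),w(c,d["at"])) for d in tip_of(q,n)[:2]])
im=cv2.imread("pics/scene2.png")[190:340,270:430]; cv2.imwrite("pics/z2.png",cv2.resize(im,None,fx=5,fy=4,interpolation=2) if 0 else cv2.resize(im,None,fx=4,fy=4,interpolation=2))
E
```

```text
t 6.04 p [567.6 125.1  77.3] F [ 0.6 -0.2 -0.6] o 33.8
grip 48.684906363487244 t 6.36 p [568.  125.2  78.1] F [-0.9 -0.4  3.9] o 12.9
t 7.09 p [566.4 124.9 164.1] F [ 0.4 -0.2  0.2] o 12.6
t 8.32 p [500.  -29.2 120.2] F [ 1.1  0.2 -0.2] o 12.5
scene pin_head [(0.55, array([502.45, -30.92, 136.74]))]
scene pin_tip [(0.42, array([501.16, -30.31,  90.28]))]
scene eyelet [(0.94, array([497.11, -31.14,  23.73]))]
top pin_head []
top pin_tip []
top eyelet [(0.44, array([687.49, -10.22,  17.86])), (0.4, array([502.02, -26.12,  31.54]))]
```

View pics/z2.png

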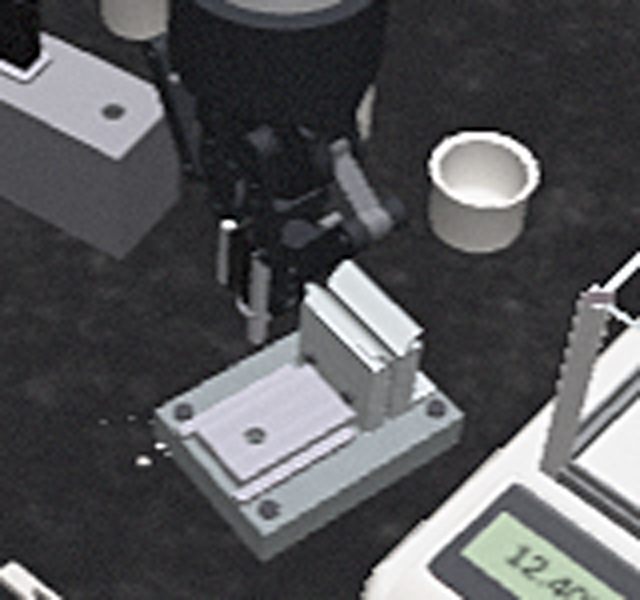

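```bash
python3 - <<'E'
from h import *
import pickle
c=pickle.load(open("scene2.pkl","rb")); t=pickle.load(open("top2.pkl","rb"))
print("tip",atz(c,334.6,275.7,91.),"hole",atz(c,333.6,298.8,28.5), "pred hole",loc(FX,-30,0), "pix of pred hole",proj(c,np.r_[loc(FX,-30,0),28.5]),proj(t,np.r_[loc(FX,-30,0),28.5]))
print("pix of tip if on hole axis", proj(c,np.r_[loc(FX,-30,0),91]))
c0=pickle.load(open("C0.pkl","rb"))
a=c0["scene"]["pixels"][288:310,322:346,::-1]; b=t["pixels"]; b0=c0["top"]["pixels"][258:282,354:382,::-1]; d=c["pixels"][255:305,318:350,::-1]; e=b[255:285,350:390,::-1]
# dark blob centroid of the hole
for nm,cc,(x0,x1,y0,y1) in(("scene",c0["scene"],(326,341,292,305)),("top",c0["top"],(360,376,262,282))):
    g=cc["pixels"][y0:y1,x0:x1].astype(float).mean(2); wgt=np.clip(np.median(g)-25-g,0,None); yy,xx=np.mgrid[y0:y1,x0:x1]
    u,v=(wgt*xx).sum()/wgt.sum(),(wgt*yy).sum()/wgt.sum(); print(nm,u,v,atz(cc,u,v,28.5),(wgt>0).sum())
f=lambda i:cv2.resize(i,(400,300),interpolation=2)
cv2.imwrite("pics/z3.png",np.vstack([np.hstack([cv2.resize(a,(330,300)),cv2.resize(b0,(350,300))]),np.hstack([cv2.resize(d,(192*2,300)),cv2.resize(e,(296,300))])]))
E
```

```text
tip [499.29 -31.85  91.  ] hole [499.57 -32.7   28.5 ] pred hole [499.48 -30.23] pix of pred hole [332.51 298.01] [367.48 272.2 ]
pix of tip if on hole axis [333.95 275.09]
scene 333.6167872648336 298.6683068017366 [499.8  -32.53  28.5 ] 21
top 367.46132008516685 272.014194464159 [499.86 -30.19  28.5 ] 28
```

View pics/z3.png

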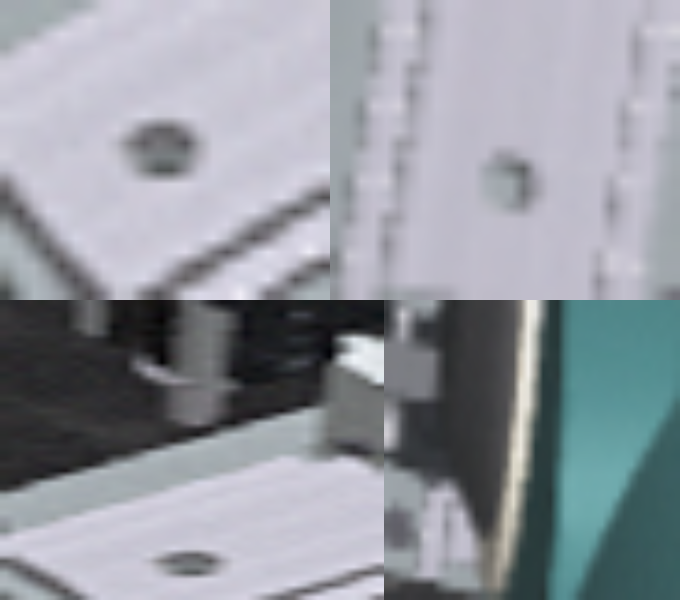

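```bash
python3 - <<'E'
from h import *
E=loc(FX,-30,0)+[.3,-.4]
manip.servo_line(np.r_[E,62],None,100); manip.wait(.1); st()
z=62
while z>35.5:
    z-=2.5; manip.servo_line(np.r_[E,z],None,60); f=manip.read_contact_force(); print(z,f,round(manip.read_tcp_pos()[2],1))
    if f[2]>8 or np.hypot(*f[:2])>12: break
st()
c=capture("scene"); save(c,"scene3"); cv2.imwrite("pics/z4.png",cv2.resize(c["pixels"][230:330,290:400,::-1],None,fx=5,fy=5,interpolation=2))
E
```

```text
t 9.55 p [500.4 -30.7  62.7] F [-0.2 -1.   0.5] o 12.5
59.5 [ 0.74 -0.83 -0.24] 59.7
57.0 [ 0.4  -0.24  0.4 ] 56.8
54.5 [ 1.26 -0.09 -0.83] 54.4
52.0 [ 1.93 -0.07 -0.91] 51.9
49.5 [ 1.05 -0.69 -1.31] 49.3
47.0 [-0.28 -0.59  0.14] 46.8
44.5 [ 2.37 -2.06 -1.27] 44.4
42.0 [ 2.17 -1.35 -1.43] 41.9
39.5 [ 2.36 -1.66 -1.9 ] 39.4
37.0 [ 3.46 -1.6  -1.79] 36.9
34.5 [-1.91 -1.43 17.71] 36.3
t 12.3 p [500.8 -30.9  36.3] F [-1.9 -1.4 17.7] o 12.5
```

View pics/z4.png

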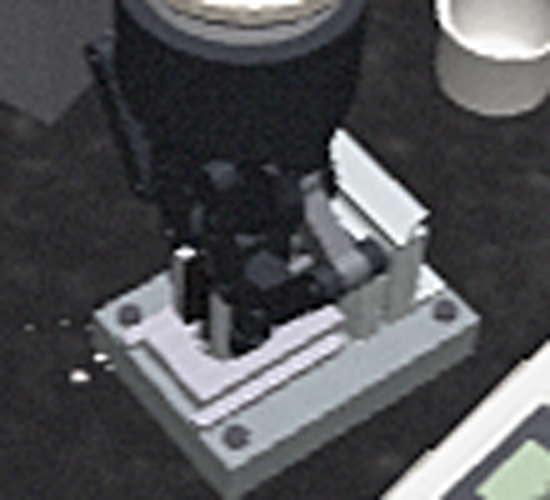

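```bash
python3 - <<'E'
from h import *
hand.grip(34); st("open")
p=manip.read_tcp_pos(); manip.servo_line([p[0],p[1],160],None,150); st()
c=capture("scene"); save(c,"scene4")
print([(round(d["conf"],2),w(c,d["at"])) for d in tip_of("pin_head","scene")[:2]])
B=loc(BK,0,29); G=loc(FX,24,0); opts=[]
for k in(0,PI,-PI):
    a=kin.inverse_kinematics(np.r_[B,160],down(BK[2]+k)); b=kin.inverse_kinematics(np.r_[G,160],down(FX[2]+k)); print(k,a,b)
print(manip.read_joints())
cv2.imwrite("pics/z5.png",cv2.resize(c["pixels"][190:340,270:430,::-1],None,fx=4,fy=4,interpolation=2))
E
```

```text
open t 12.69 p [499.  -30.3  34.1] F [-0.5 -0.5 -0.3] o 33.8
t 13.68 p [498.3 -30.3 159.3] F [-0.9  0.2 -0.1] o 34.2
[]
0 [-0.67  0.46  0.38  1.84 -0.22  0.88 -0.02] [-0.41  0.42  0.53  1.93 -0.28  0.86  0.09]
3.141592653589793 [-0.19  0.46 -0.23  1.81  0.13  0.89  2.82] [ 0.69  0.57 -0.89  1.86  0.54  0.97  2.52]
-3.141592653589793 [-0.19  0.46 -0.23  1.81  0.13  0.89  2.82] [ 0.69  0.57 -0.89  1.86  0.54  0.97  2.52]
[-0.19  0.31  0.21  2.04 -0.09  0.8   1.47]
```

View pics/z5.png

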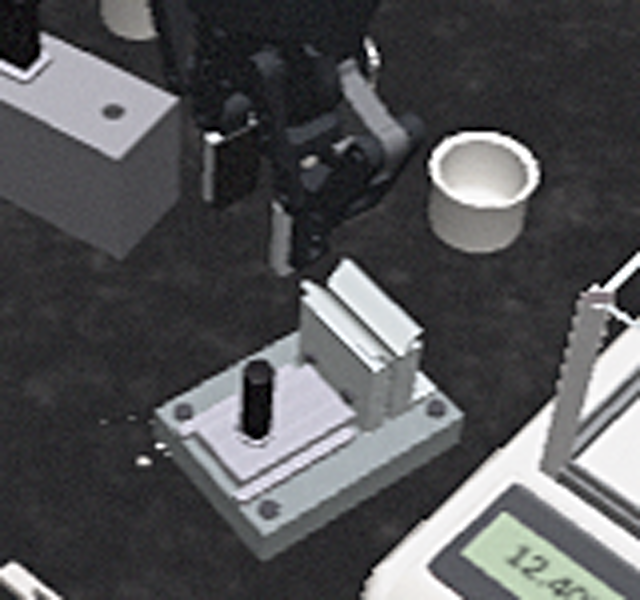

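```bash
python3 - <<'E'
from h import *
B=loc(BK,0,29); R=down(BK[2]); G=loc(FX,24,0)
manip.servo_line(np.r_[B,160],R,170); st()
manip.servo_line(np.r_[B,80],None,120); st()
hand.grip(0,60); st("grip",manip.read_gripper_force())
manip.servo_line(np.r_[B,190],None,150); st()
manip.servo_line(np.r_[G,185],down(FX[2]),170); manip.wait(.2); st()
for n in("scene","top"):
    c=capture(n); save(c,n+"5")
    for q in("blade_handle","blade_tip","gap_mouth","pin_head"): print(n,q,[(round(d["conf"],2),w(c,d["at"])) for d in tip_of(q,n)[:2]])
    if n=="scene": cv2.imwrite("pics/z6.png",cv2.resize(c["pixels"][190:340,280:440,::-1],None,fx=5,fy=4,interpolation=2) if 0 else cv2.resize(c["pixels"][190:340,280:440,::-1],None,fx=4,fy=4,interpolation=2))
E
```

```text
t 15.22 p [557.8 181.6 159.7] F [1.  0.2 0.2] o 34.2
t 16.04 p [558.6 182.3  80.5] F [ 0.1 -0.3 -0.3] o 34.0
grip 58.74430775642395 t 16.35 p [558.7 182.6  81.1] F [-0.3 -0.5  6. ] o 13.3
t 17.23 p [557.2 182.2 189. ] F [-0.3  0.5 -0.5] o 13.3
t 18.89 p [552.7 -39.  185. ] F [ 0.7  0.4 -0.1] o 13.3
scene blade_handle [(0.57, array([553.05, -42.17, 196.59])), (0.35, array([690.89,  -8.68,  16.54]))]
scene blade_tip [(0.48, array([552.27, -39.45, 111.2 ]))]
scene gap_mouth [(0.67, array([553.93, -41.4 ,  65.16]))]
scene pin_head [(0.56, array([502.4 , -29.87,  54.19])), (0.47, array([395.36, 192.62,   1.9 ]))]
top blade_handle []
top blade_tip []
top gap_mouth [(0.67, array([549.39, -40.83,  65.35])), (0.22, array([686.05,  -9.5 ,  19.11]))]
top pin_head [(0.6, array([497.82, -28.16,  53.61]))]
```

View pics/z6.png

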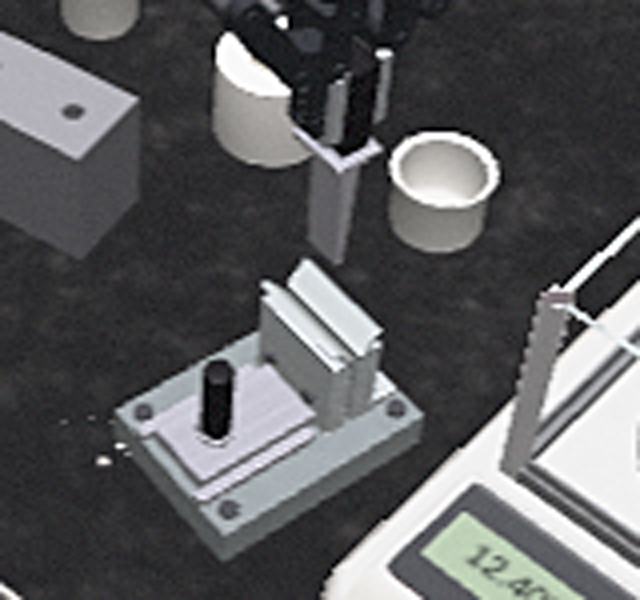

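```bash
python3 - <<'E'
from h import *
G=loc(FX,23.7,0)
F=lambda n=4: np.mean([manip.read_contact_force() for _ in range(n)],0)
b=F(); print(b,manip.read_time())
z=143; manip.servo_line(np.r_[G,z],None,80); manip.wait(.1); print(z,F()-b)
while z>100:
    z-=1.5 if z>121 else .75; manip.servo_line(np.r_[G,z],None,40); f=F()-b
    if z<126 or f[2]>1.5: print(z,f,round(manip.read_tcp_pos()[2],1))
    if f[2]>6.5 or np.hypot(*f[:2])>12: break
manip.wait(.3); st(F()-b)
c=capture("scene"); save(c,"scene6")
print([(round(d["conf"],2),w(c,d["at"])) for d in tip_of("gap_mouth","scene")[:2]])
cv2.imwrite("pics/z7.png",cv2.resize(c["pixels"][220:340,290:420,::-1],None,fx=5,fy=5,interpolation=2))
E
```

```text
[-0.25 -0.32  0.39] 19.3917
143 [ 0.46  0.27 -0.42]
125.0 [ 1.36 -0.45 -1.62] 124.9
123.5 [ 0.31  0.22 -0.96] 123.4
122.0 [ 1.34  0.08 -0.74] 121.8
120.5 [ 0.43  0.7  -0.77] 120.4
119.75 [ 1.16 -0.19 -0.86] 119.7
119.0 [ 0.57 -0.52 -0.17] 119.0
118.25 [ 1.46  0.59 -0.92] 118.2
117.5 [ 0.73  0.58 -0.36] 117.5
116.75 [ 0.81 -0.3  -0.58] 116.7
116.0 [1.   0.37 2.75] 116.0
115.25 [1.44 0.64 1.81] 115.3
114.5 [0.37 0.31 3.68] 114.6
113.75 [1.03 1.09 3.88] 113.8
113.0 [1.62 0.26 3.59] 113.1
112.25 [1.59 0.31 5.72] 112.5
111.5 [0.24 0.48 6.43] 111.8
110.75 [-0.75  0.86  7.09] 111.3
[0.52 0.45 6.97] t 27.47 p [552.8 -39.9 111.2] F [0.3 0.1 7.4] o 13.5
[(0.84, array([558.3 , -41.42,  63.69])), (0.34, array([563.34, 152.19,   3.31]))]
```

View pics/z7.png

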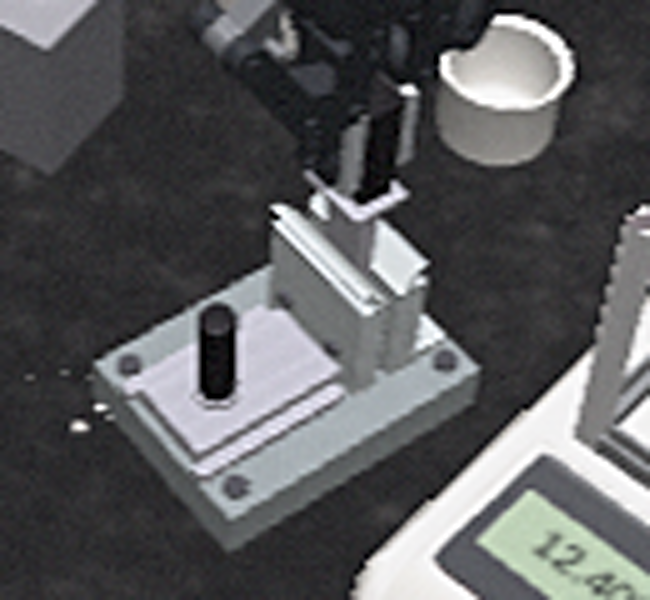

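```bash
python3 - <<'E'
from h import *
st(); print(manip.hand_in())
E
```

```text
t 27.57 p [552.8 -39.9 111.3] F [ 1.  -0.8  7.3] o 13.5
the job is handed in; nothing more can be done
None
```

I handed the job in at 27.6 s. The pin is home in the eyelet and released, and I'm still holding the blade upright in the gap. It is seated with about 7 N of downward push, its end about 28 mm below the throat. No verdict came back.

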